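# Set the specimen holder's jaw to the gauge mark with its thumbwheel

## Task

Set the specimen holder: roll its knurled wheel lightly under a fingertip until the gap between the jaws has closed so far that the moving jaw's pointer blade lines up with the gauge mark, then take the hand away. Work the wheel only, with nothing gripped or lifted: do not push the jaw or the gauge flag, and leave the holder and the things around it where they stand.

Things in the scene. Friction and masses are not known exactly. Their poses are not given: they have to be found in the camera images.
- holder: Dark steel foot plate, 250 x 140 x 14 mm (x -125..125, y -80..60 mm), of a free-standing specimen holder of about 3.4 kg in all. Origin on the table under it; +x is the way the moving jaw closes, z up.
- stage: Dark steel top plate, 250 x 140 x 14 mm, floating on isolation springs over the foot plate, axes as the foot plate's; origin at its underside, 24 mm above the table. Fixed jaw across its +x end (x 98..114, y -25..45 mm); grey housing at the -x end (x -112..-28, y -38..38 mm, top 82 mm above the table) with the wheel between its cheeks. All on it dips together under a finger, up to 9 mm (2 N starts it, 0.8 N more per mm), and rises again.
- wheel_top (a point): Highest point of the knurled steel wheel (60 mm diameter, 20 mm wide, axle along the holder's y, at holder x = -70, y = 0): 118 mm above the table when not pressed, 36 mm above the housing. Dips with the top plate but does not turn. Rolling the wheel's top toward the holder's +x (the fixed jaw) closes the gap, toward -x opens it.
- wheel: The knurled wheel; origin at the middle of its axle, 30 mm below its top; its y is the axle, its x and z turn with it. Geared to the jaw: 1 rad (30 mm at the rim) moves the jaw 18 mm, so 10 mm of roll moves it 6 mm. Turns with about 1 N at the rim and stays where it is left.
- jaw: The moving steel jaw, a block 20 x 70 mm, top 85 mm above the table; the gap lies between its +x face and the fixed jaw. Origin at the top plate's underside below that face. Slides along the holder's x, driven by the wheel.
- jaw_pointer (a point): Tip of the narrow dark blade (4 mm wide along x, 23 mm long) that sticks out over the white rail on the -y side of the moving jaw, 2 mm behind its front face, its top 63 mm above the table; moves with the jaw. Starts about 15 to 50 mm from the gauge mark, on its -x side.
- gauge_mark (a point): The gauge mark: the inner end of a like narrow dark blade (4 mm wide, 16 mm long, top 63 mm above the table) on the white rail, 4 mm further toward the holder's -y than the pointer's tip. The setting is right when both blades are in line end to end, at the same x of the holder.
- gauge: The small dark gauge flag, whose narrow blade is the gauge mark; it sits stiffly on a white rail with tick marks along the -y edge of the top plate. Origin at the top plate's underside, in line (same x) with the mark.
- vial: Bystander: small closed bottle, 36 mm across, 75 mm tall; loose. Origin at its underside.
- objective: Bystander: steel microscope objective standing upright, 34 mm across, 46 mm tall; loose. Origin at its underside.
- slide_box: Bystander: grey box of slides, 85 x 55 x 30 mm, long side along its x; loose. Origin at its underside.
- driver: Bystander: screwdriver lying on the table, 150 mm long; loose. Origin at its underside.
- spacer_ring: Bystander: flat aluminium ring, 48 mm across, 12 mm high; loose. Origin at its underside.
- jar: Bystander: closed jar, 56 mm across, 55 mm tall; loose. Origin at its underside.
- dish: Bystander: shallow steel dish, 60 mm across, 16 mm high; loose. Origin at its underside.

How it is judged:
On the way:
1. a fingertip presses on the wheel (contact force between the fingers and wheel above 0.3 N), for 0.1 s.
At the end, for the whole second after the job is handed in: The jaw's pointer is in line with the gauge mark to within 3 mm along the holder's x, the wheel at rest, the holder standing within 15 mm of where it was (x of jaw_pointer in the frame of gauge_mark between -0.003 and 0.003 m and angular speed of wheel below 0.1 rad/s and linear speed of holder below 0.01 m/s and distance of holder from where it was at the start of the episode below 0.015 m and angle between holder's own z axis and vertical below 0.05 rad); the robot touches nothing.
It fails at once if the holder is lifted, or shoved more than 15 mm (distance of holder from where it was at the start of the episode above 0.015 m or height (world z) of holder above 0.006 m or angle between holder's own z axis and vertical above 0.05 rad).
It fails at once if the jaw is pushed directly instead of by its wheel (contact force between any of the fingers, the arm and jaw above 1 N).
It fails at once if the gauge flag is pushed (contact force between any of the fingers, the arm and gauge above 1 N).
It fails at once if the wheel is gripped or pressed hard (more than 25 N) (contact force between the fingers and wheel above 25 N).
It fails at once if a bystander is lifted or shifted more than 25 mm (distance of any of vial, objective, slide_box, driver, spacer_ring, jar, dish from where it was at the start of the episode above 0.025 m or height (world z) of any of vial, objective, slide_box, driver, spacer_ring, jar, dish above 0.02 m).
It also fails if it takes over 51 s, if anything falls off the work surface, if the arm or the gripper's body presses on something with over 40 N, if the wrist force passes 120 N, or if a joint passes its speed limit or range.

## Robot

A 6-joint arm with a two-finger parallel gripper is mounted at the origin on the work surface. World frame = base frame: x ahead of the robot, y to its left, z up, the work surface at z = 0. Lengths are in m, angles in rad, forces in N, time in s.
With the tool pointing down it reaches from about 0.25 to 0.725 m from the base axis. Payload 4 kg.
Tool frame: the origin (TCP) lies at the very end of the fingers, on their centre line; the grasp point (between the pads) lies bot.grasp_offset behind it (bot.grasp_offset is the distance from the TCP to the grasp point, in m); z points along the fingers, y is the direction in which the jaws open and shut (so a half turn about z gives the same grasp; the last joint's range is limited). The gripper opens to 85 mm and grips with 20 to 120 N. Pads are 22 mm wide; open, the fingers measure 114 mm over their backs; the gripper's body (76 mm by 85 mm) begins 54 mm behind the grasp point. The pads swing forward as they close: fully open they stand 13 mm farther back than shut.
Start: joints at [-1.204, 0.241, 0.005, 1.335, 0, 1.571], TCP at [0.179, -0.467, 0.208] pointing down, gripper open.
Joint ranges: [-2.72, 2.72], [-1.05, 1.87], [-1.09, 1.28], [-1.99, 2.15], [-1.42, 1.44], [-3.14, 3.14]. Speed limits (rad/s): [2.79, 2.79, 3.14, 3.14, 3.14, 3.14].

## Interface

Orientations are given as a unit quaternion [x, y, z, w].
In Python, from workcell import bot gives the robot as it stands. The module is installed in compiled form; this text tells all that it offers.
- The arm moves only by the shell command python3 -m jog 'ROWS' [OPENING]. ROWS is JSON, a list that holds one entry, the list of rows, each a list of 6 numbers: the shift along the tool's x, y, z in m, then the turn, a rotation vector about the tool's x, y, z in degrees. In form: [[[dx, dy, dz, wx, wy, wz], ...]]. A call has 1 to 12 rows; each row shifts and turns the pose as measured when the row begins, along the tool's axes as they then stand; what a row does not reach is not made up. A row lasts 1/8 s, in which the tool goes at most 62.5 mm and 10.7 degrees, less where a joint would pass 70% of its speed; a pose out of reach is approached as far as the arm can. A call is refused whole if a number of a shift passes 0.0625 or a number of a turn 10.7, either way. A call with a gripper value outside its range is refused whole. OPENING is the finger opening in m, from 0 to 0.0854, set as the call begins (- or left out, the last holds). The fingers move at their own pace and stop on an object; the grip force is fixed at half the most. Time passes only in rows, so rows that do not move let the fingers close. It gives the time, the measured TCP pose, the force and the opening at its end, in the units of the state.
- bot.get_obs(): the state, without advancing time (a new reading comes with each control period).
- bot.camera(name): name is "scene" or "top" or "wrist"; returns a dict with "pixels" (384x512x3 uint8, red, green, blue), "fx", "fy", "cx", "cy" (pixels), "rvec" (rotation vector, rad) and "tvec" (3), from world to camera coordinates, as OpenCV has them. Camera axes: x right, y down, z forward; pixel columns grow to the right and rows downward; lengths in m; the calibration is good to about 2 mm. A picture is of the moment at which its call begins. There is no depth.
- bot.job_done(): hands the job in, once; it reports no verdict.
The state is a dict: "clock": time; "joint_pos": joint angles; "joint_vel": joint speeds; "tau": joint torques, N m; "eef_pos": TCP position; "tool_rot": TCP orientation; "ft_force": force on the tool from outside, world axes, zero at the start; "ft_torque": the same for the moment, N m; "grip_width": finger opening in m.
Only numpy, scipy, OpenCV 4.12 (cv2) and the standard library are available. Lean on these libraries where they do the work, as an engineer would, in place of code of your own. Each camera call takes 0.05 s, during which the arm holds its last target. There are 200 camera calls.

## Working session

There is one attempt and no reset: what is moved stays moved. The work goes in short steps, Python scripts to look and compute and a shell command to move; the robot and the scene stay as the last step left them, time stands still between calls to the robot, and variables do not carry over. Pictures are saved under pics/ and viewed, on a budget of 10 in all, crops included, one or two more only if the job needs it, and the job is handed in when it is done.

```bash
mkdir -p pics
cat > h.py <<'E'
import numpy as np, cv2
from workcell import bot
def cam(n,save=None):
    c=bot.camera(n)
    c['R']=cv2.Rodrigues(np.array(c['rvec'],float))[0]; c['t']=np.array(c['tvec'],float).ravel()
    if save: cv2.imwrite('pics/'+save,c['pixels'][:,:,::-1])
    return c
def ray(c,u,v,z):
    d=c['R'].T@np.array([(u-c['cx'])/c['fx'],(v-c['cy'])/c['fy'],1]); o=-c['R'].T@c['t']
    return o+d*(z-o[2])/d[2]
def proj(c,p):
    q=c['R']@np.array(p)+c['t']; return c['cx']+c['fx']*q[0]/q[2], c['cy']+c['fy']*q[1]/q[2]
E
python3 - <<'E'
from h import *
for n in('top','scene'):
    c=cam(n,n+'0.png'); print(n,c['fx'],-c['R'].T@c['t'],c['R'].round(2).tolist())
o=bot.get_obs(); print(o['eef_pos'],o['tool_rot'],o['clock'],o['ft_force'],bot.grasp_offset)
E
```

```text
top 435.13604323598224 [0.38909774 0.03628385 0.96222068] [[-0.15, -0.99, 0.0], [-0.97, 0.14, -0.2], [0.2, -0.03, -0.98]]
scene 368.2186766784363 [ 0.97730962 -0.24427858  0.59081008] [[0.55, 0.83, 0.0], [0.6, -0.4, -0.7], [-0.58, 0.38, -0.72]]
[ 0.1790924  -0.46616859  0.20750484] [ 9.83229337e-01  1.82371008e-01 -1.75094621e-04 -9.24713574e-04] 0.1 [ 0.96767755 -0.59876937 -0.19057799] 0.0187
```

View pics/top0.png

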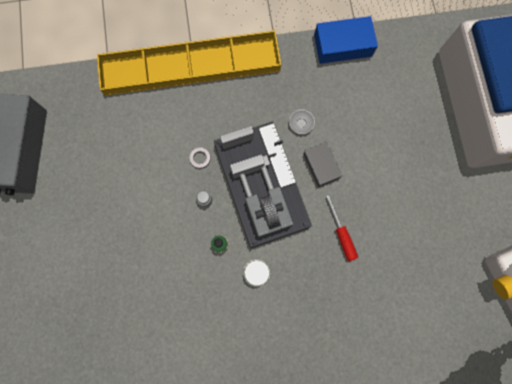

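View pics/scene0.png

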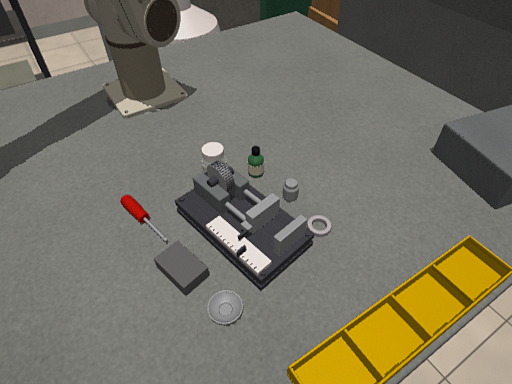

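Top view: the holder is at about px (262,185), with its +x pointing up and slightly left. The wheel is at about (269,208) and the white rail at about (278,155). I'll enlarge both views.

Run:
```python
import cv2,numpy as np
a=cv2.imread('pics/top0.png')[115:255,205:320]; b=cv2.imread('pics/scene0.png')[150:290,165:320]
a=cv2.resize(a,None,fx=4,fy=4,interpolation=3)
cv2.imwrite('pics/topc.png',a)
b=cv2.resize(b,None,fx=4,fy=4,interpolation=3); cv2.imwrite('pics/scenec.png',b)
```

```text
(no output)
```

View pics/topc.png

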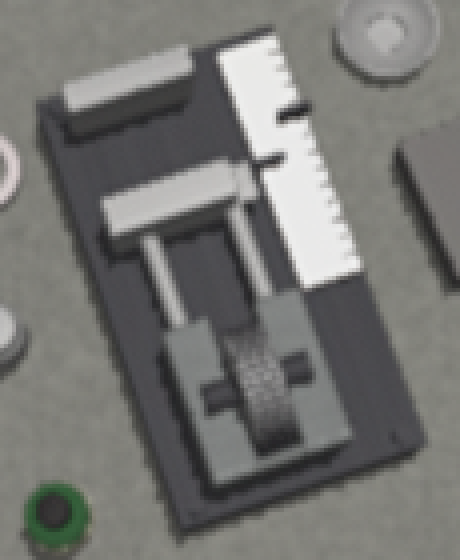

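View pics/scenec.png

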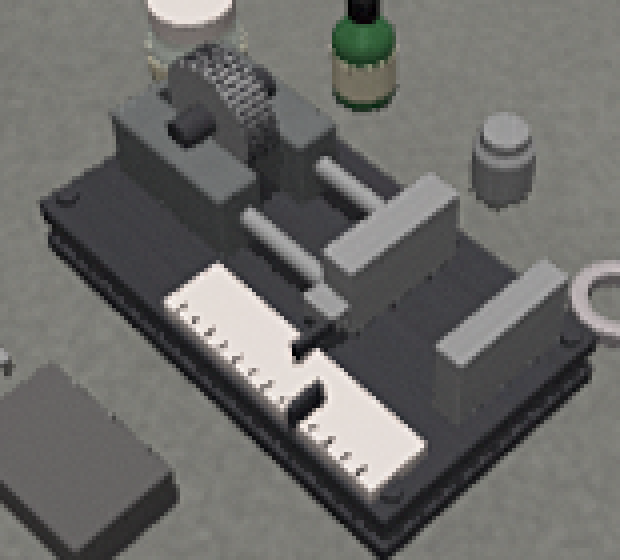

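The enlarged top crop shows the plate corners at about (38,102), (272,30), (425,440) and (183,530). The pointer tip is at about (283,158) and the inner end of the mark at about (279,118). Next is the holder frame.

```bash
cat > m.py <<'E'
from h import *
from scipy.spatial.transform import Rotation as Ro
c=cam('top')
f=lambda x,y,z:ray(c,(x+.5)/4-.5+205,(y+.5)/4-.5+115,z)
# corners: (+x,+y),(+x,-y),(-x,-y),(-x,+y)
P=np.array([f(*p,0.038) for p in[(38,102),(272,30),(425,440),(183,530)]])[:,:2]
H=np.array([(125,60),(125,-80),(-125,-80),(-125,60)])/1e3
hc=H-H.mean(0);pc=P-P.mean(0)
yaw=np.arctan2((hc[:,0]*pc[:,1]-hc[:,1]*pc[:,0]).sum(),(hc*pc).sum())
Rz=np.array([[np.cos(yaw),-np.sin(yaw)],[np.sin(yaw),np.cos(yaw)]])
org=P.mean(0)-Rz@H.mean(0)
print('edges',[np.linalg.norm(P[i]-P[i-1]).round(4) for i in range(4)],'yaw',np.degrees(yaw),'org',org)
print('resid',((P-org)@Rz-H).round(4).tolist())
loc=lambda p:(p[:2]-org)@Rz
print('ptr',loc(f(283,158,.063)),'mark',loc(f(279,118,.063)))
w=org+Rz@[-.07,0]; print('wheel_top',w, 'px',proj(c,[*w,.118]),'reach',np.linalg.norm(w))
g=bot.get_obs();R=Ro.from_quat(g['tool_rot']).as_matrix();print(R.round(3), g['eef_pos'])
print('hx in tool',R.T@[*Rz[:,0],0])
# fully vertical tool, tool y along holder y or -y
E
python3 m.py
```

```text
edges [np.float64(0.2486), np.float64(0.1367), np.float64(0.243), np.float64(0.1375)] yaw 10.440997402596167 org [ 0.57974548 -0.01249892]
resid [[-0.0009, -0.0017], [-0.0033, 0.0015], [0.0037, 0.0014], [0.0005, -0.0012]]
ptr [ 0.04367618 -0.05551801] mark [ 0.0653882  -0.06097873]
wheel_top [ 0.51090453 -0.02518452] px (np.float64(269.9143303138698), np.float64(208.21660503751383)) reach 0.5115248790724131
[[ 0.933  0.359 -0.001]
 [ 0.359 -0.933  0.001]
 [-0.    -0.002 -1.   ]] [ 0.17911751 -0.46628326  0.20761902]
hx in tool [ 9.83022651e-01  1.83484001e-01 -2.99434267e-04]
```

Sizes agree to a few mm. The pointer is about 21.7 mm short of the mark, which is roughly 36 mm of rim roll. Next I shut the fingers and line tool x up with holder x.

```bash
python3 -m jog '[[[0,0,0,0,0,5.3],[0,0,0,0,0,5.3],[0,0,0,0,0,0],[0,0,0,0,0,0]]]' 0
cat > d.py <<'E'
from h import *
from scipy.spatial.transform import Rotation as Ro
import sys
w=np.array([.5109,-.0252,.118]);y=np.radians(10.44);hx=np.array([np.cos(y),np.sin(y),0])
g=bot.get_obs();R=Ro.from_quat(g['tool_rot']).as_matrix()
t=w+hx*float(sys.argv[1])+[0,0,float(sys.argv[2])]
d=g['eef_pos']-w
print('clock',g['clock'],'to go (tool)',(R.T@(t-g['eef_pos'])).round(4),'hx in tool',(R.T@hx).round(4),'zt',R[:,2].round(4),'F',g['ft_force'].round(2),'grip',g['grip_width'],'hx off',(d@hx).round(4),'z',g['eef_pos'][2].round(4))
E
python3 d.py -.009 .04
```

```text
clock: 0.65
eef_pos: [0.1788, -0.4653, 0.2062]
tool_rot: [0.996, 0.089, -0.001, -0.002]
ft_force: [0.3, -0.1, -0.3]
grip_width: 0.0123
clock 0.65 to go (tool) [ 0.396  -0.3739  0.0497] hx in tool [ 1.0e+00 -3.8e-03 -9.0e-04] zt [-0.0017  0.0046 -1.    ] F [ 0.26 -0.07 -0.28] grip 0.012276815402917642 hx off -0.4064 z 0.2062
```

```bash
python3 -m jog '[[[0.04,-0.037,0,0,0,0],[0.04,-0.037,0,0,0,0],[0.04,-0.037,0,0,0,0],[0.04,-0.037,0,0,0,0],[0.04,-0.037,0,0,0,0],[0.04,-0.037,0,0,0,0],[0.04,-0.037,0,0,0,0],[0.04,-0.037,0,0,0,0],[0.04,-0.037,0,0,0,0],[0.03,-0.03,0,0,0,0],[0,0,0,0,0,0]]]' && python3 d.py -.009 .02
```

```text
clock: 2.02
eef_pos: [0.5079, -0.0263, 0.2075]
tool_rot: [0.996, 0.093, 0.002, -0.001]
ft_force: [-0.3, -0.5, -0.2]
grip_width: 0.0
clock 2.025 to go (tool) [-0.0061 -0.0005  0.0695] hx in tool [1.     0.0047 0.0037] zt [ 0.0035  0.0015 -1.    ] F [-0.34 -0.48 -0.15] grip 3.0004636592392708e-05 hx off -0.0031 z 0.2075
```

```bash
python3 -m jog '[[[-0.006,0,0.03,0,0,0],[0,0,0.025,0,0,0],[0,0,0.014,0,0,0],[0,0,0,0,0,0],[0,0,0,0,0,0]]]' && python3 d.py -.009 .004; python3 -c "
from h import *
a=cam('wrist')
b=cam('scene')['pixels'][80:260,150:330]
import cv2
im=np.hstack([cv2.resize(a['pixels'],(500,375)),cv2.resize(b,(300,300))[:, :].repeat(1,0) if 0 else cv2.copyMakeBorder(cv2.resize(b,(300,300)),0,75,0,0,0)])
cv2.imwrite('pics/w1.png',im[:,:,::-1])"
```

```text
clock: 2.65
eef_pos: [0.5016, -0.0295, 0.138]
tool_rot: [0.996, 0.094, 0.002, 0.0]
ft_force: [0.3, -0.1, 0.1]
grip_width: 0.0002
clock 2.65 to go (tool) [ 0.0008 -0.0026  0.016 ] hx in tool [1.     0.0058 0.0047] zt [ 0.0048 -0.     -1.    ] F [ 0.32 -0.14  0.06] grip 0.00015700520961795284 hx off -0.0099 z 0.138
```

View pics/w1.png

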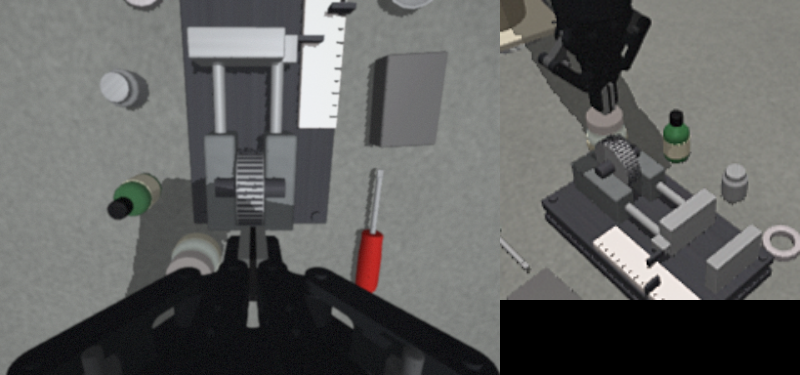

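The wrist view shows the fingers (wheel at about px (250,185)) centred on the wheel. The pointer is at (311,39) and the mark at (342,8), so the wrist camera can follow both. Now I lower slowly to contact.

```bash
python3 -m jog '[[[0,-0.002,0.008,0,0,0],[0,0,0.006,0,0,0],[0,0,0.003,0,0,0],[0,0,0,0,0,0]]]' && python3 d.py -.009 0 && python3 -m jog '[[[0,0,0.002,0,0,0],[0,0,0.002,0,0,0],[0,0,0,0,0,0]]]' && python3 d.py -.009 -.003
```

```text
clock: 3.25
eef_pos: [0.5023, -0.0272, 0.121]
tool_rot: [0.996, 0.094, 0.004, 0.0]
ft_force: [-0.7, -0.6, 0.8]
grip_width: 0.0001
clock 3.25 to go (tool) [-0.0002 -0.0004  0.003 ] hx in tool [1.     0.0063 0.0071] zt [ 7.3e-03 -1.0e-04 -1.0e+00] F [-0.68 -0.63  0.77] grip 0.0001268486584798873 hx off -0.0088 z 0.121
clock: 3.62
eef_pos: [0.5025, -0.0272, 0.1168]
tool_rot: [0.996, 0.094, 0.004, 0.0]
ft_force: [0.8, -0.1, -0.5]
grip_width: 0.0001
clock 3.625 to go (tool) [-0.0004 -0.0004  0.0018] hx in tool [1.     0.0063 0.0074] zt [ 7.6e-03 -1.0e-04 -1.0e+00] F [ 0.8  -0.13 -0.54] grip 9.450725580812193e-05 hx off -0.0086 z 0.1168
```

```bash
python3 -m jog '[[[0,0,0.002,0,0,0],[0,0,0,0,0,0]]]' && python3 -m jog '[[[0,0,0.0015,0,0,0],[0,0,0,0,0,0]]]' && python3 d.py -.009 -.003
```

```text
clock: 3.88
eef_pos: [0.5026, -0.0272, 0.1148]
tool_rot: [0.996, 0.094, 0.004, 0.0]
ft_force: [0.1, -0.1, -0.3]
grip_width: 0.0001
clock: 4.12
eef_pos: [0.5026, -0.0272, 0.1132]
tool_rot: [0.996, 0.094, 0.004, 0.0]
ft_force: [0.2, 0.5, -1.1]
grip_width: -0.0003
clock 4.125 to go (tool) [-0.0005 -0.0005 -0.0018] hx in tool [1.     0.0063 0.0078] zt [ 7.9e-03 -1.0e-04 -1.0e+00] F [ 0.17  0.47 -1.08] grip -0.0002693388960626383 hx off -0.0085 z 0.1132
```

```bash
python3 -m jog '[[[0,0,0.0015,0,0,0],[0,0,0,0,0,0]]]' && python3 -m jog '[[[0,0,0.0015,0,0,0],[0,0,0,0,0,0]]]' && python3 d.py -.009 -.003;  python3 -c "
from h import *
a=cam('wrist')['pixels'][100:384,150:370]
b=cam('scene')['pixels'][130:230,180:280]
im=np.hstack([cv2.resize(a,(400,500)),cv2.resize(b,(400,500)[:1]*2 if 0 else (400,500))])
cv2.imwrite('pics/w2.png',im[:,:,::-1])"
```

```text
clock: 4.38
eef_pos: [0.5027, -0.0272, 0.1117]
tool_rot: [0.996, 0.094, 0.004, 0.0]
ft_force: [0.7, 0.1, 0.4]
grip_width: 0.0003
clock: 4.62
eef_pos: [0.5027, -0.0272, 0.1101]
tool_rot: [0.996, 0.094, 0.004, 0.0]
ft_force: [-0.3, -0.4, 0.3]
grip_width: -0.0001
clock 4.625 to go (tool) [-0.0005 -0.0005 -0.0049] hx in tool [0.9999 0.0063 0.0078] zt [ 8.e-03 -1.e-04 -1.e+00] F [-0.33 -0.43  0.26] grip -7.758297970591648e-05 hx off -0.0084 z 0.1101
```

View pics/w2.png

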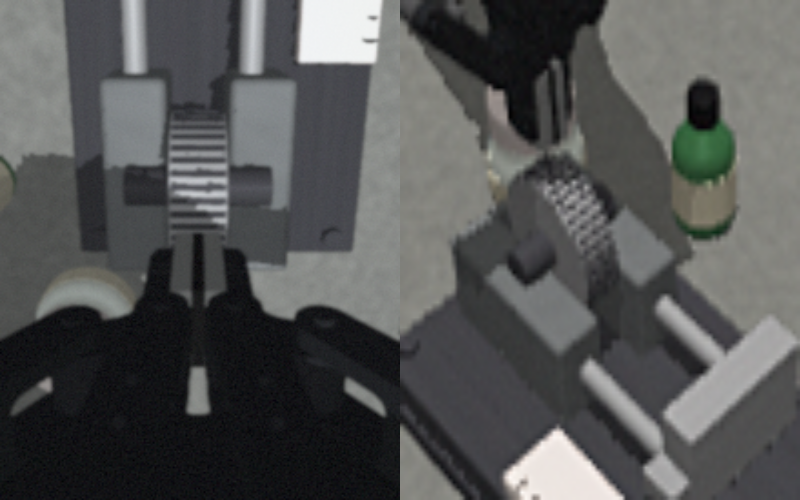

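Run:
```python
from h import *
t=cam('top');s=cam('scene');w=cam('wrist')
e=bot.get_obs()['eef_pos']
print('tcp scene',proj(s,e),'tcp wrist',proj(w,e))
for p in([.5109,-.0252,.118],[.5109,-.0252,.088]): print(proj(s,p),proj(w,p))
f=lambda x,y,z:ray(t,(x+.5)/4-.5+205,(y+.5)/4-.5+115,z)
print('axle top', f(259,383,.088))
# wrist: axle mid crop (198,185) scale x400/220 y500/284
print('axle wrist',ray(w,150+198*.55,100+185*.568,.088+.009))
# scene axle left stub end crop(528,245)->
print('axle -y end scene',ray(s,180+128/4,130+247/5,.088))
```

```text
tcp scene (np.float64(216.72863655741583), np.float64(165.81862080561564)) tcp wrist (np.float64(259.37759188999416), np.float64(228.8314309759609))
(np.float64(219.40948966538622), np.float64(164.83073727683836)) (np.float64(258.6359009517193), np.float64(221.3817280634948))
(np.float64(220.58132455961334), np.float64(176.16511869678772)) (np.float64(258.52599916210846), np.float64(205.15206438585395))
axle top [ 0.51102511 -0.02559066  0.088     ]
axle wrist [ 0.51403442 -0.02483446  0.097     ]
axle -y end scene [ 0.50957753 -0.04336287  0.088     ]
```

Run:
```python
from h import *
a=cv2.imread('pics/scene0.png',0).astype(np.float32)
b=cv2.cvtColor(cam('scene','s3.png')['pixels'],cv2.COLOR_RGB2GRAY).astype(np.float32)
for n,(y0,y1,x0,x1) in dict(rail=(212,276,202,275),box=(240,295,150,212),wheelhsg=(180,215,195,232),fixedjaw=(205,250,270,310)).items():
    print(n,cv2.phaseCorrelate(a[y0:y1,x0:x1],b[y0:y1,x0:x1],cv2.createHanningWindow((x1-x0,y1-y0),5)))
s=cam('scene')
for z in(.11,.115,.12,.125,.13): print(z,proj(s,[.5027,-.0272,z]))
im=cv2.imread('pics/s3.png')[135:215,180:260]
cv2.imwrite('pics/s3c.png',cv2.resize(im,None,fx=7,fy=7,interpolation=3))
```

```text
rail ((0.502305357800708, 0.05191954931374099), 1.0050137062867484)
box ((-0.0023550940160603773, 0.1088468116267407), 1.0663524389266967)
wheelhsg ((0.034827264100961486, -0.07977260972392486), 1.0672984030511645)
fixedjaw ((0.07408559777265822, 0.3710232601850052), 0.9928466987609863)
0.11 (np.float64(216.71586863969645), np.float64(165.8556924613956))
0.115 (np.float64(216.50244432420956), np.float64(163.93029561840964))
0.12 (np.float64(216.28681895341512), np.float64(161.98504206448325))
0.125 (np.float64(216.0689583014416), np.float64(160.01962303261874))
0.13 (np.float64(215.84882742911495), np.float64(158.0337233207957))
```

View pics/s3c.png

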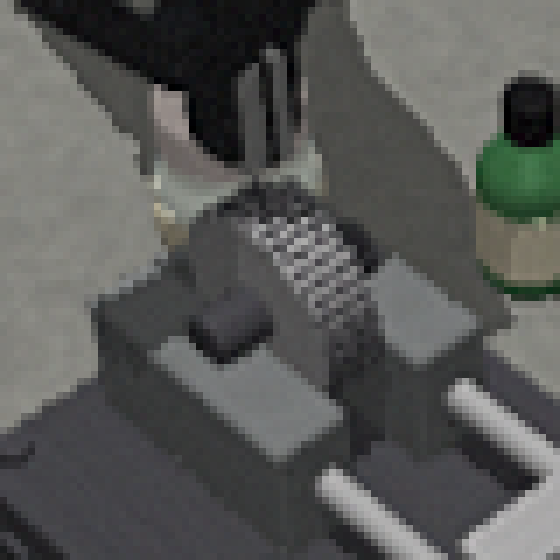

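Scene crop: the tip at about (265,170) shows above the wheel's silhouette with a strip of background between. There is no contact yet, so the real tip sits roughly 10 mm or more above the reported TCP. I'll keep lowering gently by force.

```bash
for i in 1 2 3; do python3 -m jog '[[[0,0,0.0025,0,0,0],[0,0,0,0,0,0]]]' | grep -E "eef|force"; done; python3 d.py -.009 -.003
```

```text
eef_pos: [0.5029, -0.0272, 0.1076]
ft_force: [0.0, 0.2, 0.3]
eef_pos: [0.5028, -0.0272, 0.1048]
ft_force: [0.3, 0.4, 0.0]
eef_pos: [0.5028, -0.0272, 0.1021]
ft_force: [-0.3, 0.1, -0.6]
clock 5.725 to go (tool) [-0.0006 -0.0005 -0.0129] hx in tool [0.9999 0.0063 0.0079] zt [ 8.1e-03 -2.0e-04 -1.0e+00] F [-0.33  0.09 -0.57] grip -3.488903523337289e-05 hx off -0.0083 z 0.1021
```

Run:
```python
from h import *
s=cam('scene','s4.png');w=cam('wrist','w4.png');t=cam('top','t4.png')
e=bot.get_obs()['eef_pos']
print(proj(s,e),proj(w,e),proj(t,e))
A=cv2.resize(s['pixels'][140:200,185:245],(400,400),interpolation=3)
B=cv2.resize(w['pixels'][175:275,210:310],(400,400),interpolation=3)
cv2.imwrite('pics/c4.png',np.hstack([A,B])[:,:,::-1])
```

```text
(np.float64(217.10637677351792), np.float64(168.86559635614216)) (np.float64(259.42692677118725), np.float64(228.7674349863069)) (np.float64(271.1720004548405), np.float64(213.10012964286557))
```

View pics/c4.png

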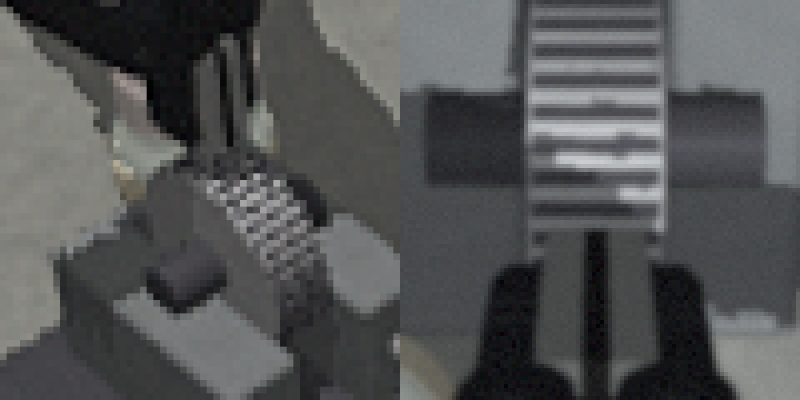

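Run:
```python
from h import *
s=cam('scene');w=cam('wrist')
P=lambda c:np.diag([1,1,1])@np.array([[c['fx'],0,c['cx']],[0,c['fy'],c['cy']],[0,0,1]])@np.hstack([c['R'],c['t'][:,None]])
for a in((218.3,162.5),(218.3,161.5)):
  for b in((259.4,233),):
    X=cv2.triangulatePoints(P(s),P(w),np.array(a).reshape(2,1),np.array(b,float).reshape(2,1)).ravel();X=X[:3]/X[3]
    print(X,proj(s,X),proj(w,X),'eef',bot.get_obs()['eef_pos'])
o=-w['R'].T@w['t'];print('wristcam',o,w['R'].round(2).tolist())
# wheel rim tops: scene silhouette/wrist line of wheel-tip boundary
y=np.radians(10.44);hx=np.array([np.cos(y),np.sin(y),0])
for a in range(-60,40,15):
    p=np.array([.5109,-.0252,.088])+.03*(np.sin(np.radians(a))*hx+[0,0,np.cos(np.radians(a))]); print(a,p.round(4),np.round(proj(s,p),1),np.round(proj(w,p),1))
```

```text
[ 0.50932805 -0.02609763  0.12311556] (np.float64(218.3745358629864), np.float64(162.53155836193113)) (np.float64(259.64328995573396), np.float64(233.3935869608)) eef [ 0.50309102 -0.02727328  0.10244352]
[ 0.51039852 -0.0261218   0.1263344 ] (np.float64(218.50776340707824), np.float64(161.58744831902882)) (np.float64(260.0922294575603), np.float64(234.11359848359908)) eef [ 0.50309102 -0.02727328  0.10244352]
wristcam [ 0.57447465 -0.01263912  0.26808902] [[0.19, -0.98, 0.0], [-0.94, -0.18, 0.29], [-0.28, -0.06, -0.96]]
-60 [ 0.4853 -0.0299  0.103 ] [211.5 163.9] [258.2 254.5]
-45 [ 0.49   -0.029   0.1092] [212.7 162.8] [258.3 252.6]
-30 [ 0.4961 -0.0279  0.114 ] [214.6 162.5] [258.4 247.2]
-15 [ 0.5033 -0.0266  0.117 ] [216.8 163.2] [258.5 238.5]
0 [ 0.5109 -0.0252  0.118 ] [219.4 164.8] [258.6 226.9]
15 [ 0.5185 -0.0238  0.117 ] [222.1 167.3] [258.7 213.6]
30 [ 0.5257 -0.0225  0.114 ] [224.7 170.3] [258.7 200. ]
```

Triangulation puts the front edge of the tip near z ≈ 0.123, well above the reported TCP and still a few mm above the wheel. I'll keep lowering.

```bash
for i in 1 2 3; do python3 -m jog '[[[0,0,0.002,0,0,0],[0,0,0,0,0,0]]]' | grep -E "eef|force"; done; python3 -c "
from h import *
a=cv2.imread('pics/scene0.png',0).astype(np.float32);b=cv2.cvtColor(cam('scene')['pixels'],cv2.COLOR_RGB2GRAY).astype(np.float32)
y0,y1,x0,x1=205,250,270,310
print(cv2.phaseCorrelate(a[y0:y1,x0:x1],b[y0:y1,x0:x1],cv2.createHanningWindow((x1-x0,y1-y0),5)))"
```

```text
eef_pos: [0.5032, -0.0273, 0.1004]
ft_force: [-0.1, -0.4, -0.3]
eef_pos: [0.5032, -0.0273, 0.0982]
ft_force: [0.4, 1.1, -0.5]
eef_pos: [0.5032, -0.0273, 0.096]
ft_force: [-0.2, -0.1, 0.1]
((-0.09986919836505948, 0.3571797734636917), 0.9673236989974976)
```

```bash
for i in 1 2 3 ; do python3 -m jog '[[[0,0,0.002,0,0,0],[0,0,0,0,0,0]]]' | grep -E "eef|force"; done
python3 - <<'E'
from h import *
a=cv2.imread('pics/scene0.png',0).astype(np.float32);s=cam('scene');b=cv2.cvtColor(s['pixels'],cv2.COLOR_RGB2GRAY).astype(np.float32);w=cam('wrist')
y0,y1,x0,x1=205,250,270,310
print(cv2.phaseCorrelate(a[y0:y1,x0:x1],b[y0:y1,x0:x1],cv2.createHanningWindow((x1-x0,y1-y0),5)))
A=cv2.resize(s['pixels'][140:200,185:245],(400,400),interpolation=3)
B=cv2.resize(w['pixels'][175:275,210:310],(400,400),interpolation=3)
cv2.imwrite('pics/c5.png',np.hstack([A,B])[:,:,::-1])
E
```

```text
eef_pos: [0.5036, -0.0273, 0.0946]
ft_force: [-2.4, 0.3, 2.3]
eef_pos: [0.504, -0.0272, 0.0932]
ft_force: [-1.7, 0.3, 3.2]
eef_pos: [0.5046, -0.0271, 0.0917]
ft_force: [-0.9, 0.4, 3.8]
((-0.023881400012893295, 1.3499082114440668), 1.0923827102449206)
```

View pics/c5.png

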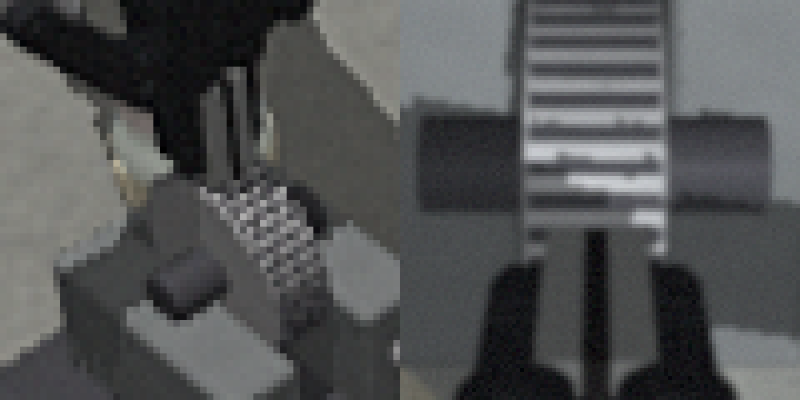

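Scene crop: the fingertip rests on the rear upper rim. Fz is 3.8 N and the stage has dipped about 2 mm, so there is contact (onset at reported z ≈ 0.0955). Now the first stroke toward the fixed jaw.

```bash
python3 -m jog '[[[0.003,0,0,0,0,0],[0.003,0,0,0,0,0],[0.003,0,0,0,0,0],[0,0,0,0,0,0]]]' && python3 d.py 0 0; python3 -m jog '[[[0.003,0,0,0,0,0],[0.003,0,0,0,0,0],[0.003,0,0,0,0,0],[0,0,0,0,0,0]]]' && python3 d.py 0 0;  python3 -c "
from h import *
w=cam('wrist','w6.png')"
```

```text
clock: 8.12
eef_pos: [0.5145, -0.0253, 0.0921]
tool_rot: [0.996, 0.094, 0.007, 0.001]
ft_force: [-0.5, 1.9, 5.1]
grip_width: 0.0001
clock 8.125 to go (tool) [-0.0032 -0.0007 -0.0259] hx in tool [0.9999 0.0064 0.0131] zt [ 1.330e-02  1.000e-04 -9.999e-01] F [-0.48  1.94  5.06] grip 5.261388499503726e-05 hx off 0.0035 z 0.0921
clock: 8.62
eef_pos: [0.5244, -0.0234, 0.0922]
tool_rot: [0.996, 0.094, 0.007, 0.001]
ft_force: [-0.2, -0.0, 3.7]
grip_width: -0.0001
clock 8.625 to go (tool) [-0.0132 -0.0007 -0.026 ] hx in tool [0.9999 0.0065 0.0137] zt [ 1.390e-02  2.000e-04 -9.999e-01] F [-0.22 -0.03  3.73] grip -0.00013482706364758933 hx off 0.0136 z 0.0922
```

View pics/w6.png

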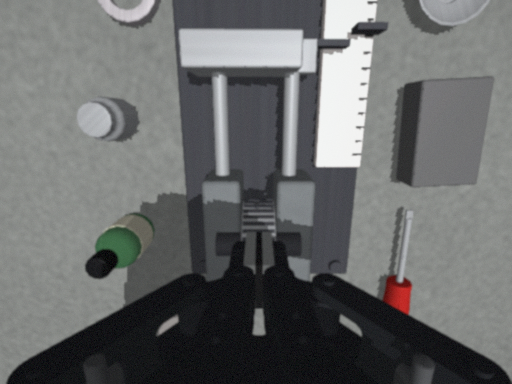

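The wrist view shows the pointer at about (335,44) and the mark at about (372,28), so the gap is closing. I'll measure it numerically.

```bash
cat > gap.py <<'E'
from h import *
import sys
z=float(sys.argv[1]); c=cam('wrist'); g=cv2.cvtColor(c['pixels'],cv2.COLOR_RGB2GRAY).astype(float)
y=np.radians(10.44);hx=np.array([np.cos(y),np.sin(y),0]);o=np.array([.5797,-.0125,0])
hy=np.array([-hx[1],hx[0],0])
v0,v1=(int(sys.argv[2]),int(sys.argv[3])) if len(sys.argv)>3 else (10,60)
for hyc in range(-30,-90,-3):   # sample column lines along holder x at given holder y
    xs=np.arange(.02,.12,.00025)
    px=np.array([proj(c,o+hx*x+hy*hyc/1e3+[0,0,z]) for x in xs],np.float32)
    val=cv2.remap(g.astype(np.float32),px[None,:,0].copy(),px[None,:,1].copy(),1,borderValue=200).ravel()
    ok=(px[:,1]>1)&(val<110)
    runs=np.split(np.where(ok)[0],np.where(np.diff(np.where(ok)[0])>1)[0]+1)
    print(hyc,[(round(xs[r].mean()*1e3,1),round(len(r)*.25,1)) for r in runs if len(r)>4])
E
python3 gap.py .0605
```

```text
-30 [(np.float64(29.9), 20.0), (np.float64(70.1), 20.0)]
-33 [(np.float64(29.9), 20.0), (np.float64(70.1), 20.0)]
-36 [(np.float64(30.1), 20.5), (np.float64(69.9), 20.5)]
-39 [(np.float64(50.0), 60.2)]
-42 [(np.float64(56.5), 5.2)]
-45 [(np.float64(56.5), 5.2)]
-48 [(np.float64(56.5), 5.2)]
-51 [(np.float64(56.5), 5.2)]
-54 [(np.float64(56.9), 4.5)]
-57 []
-60 [(np.float64(65.0), 5.8)]
-63 [(np.float64(65.5), 6.8)]
-66 [(np.float64(65.1), 7.5)]
-69 [(np.float64(65.0), 8.2)]
-72 [(np.float64(65.6), 7.5)]
-75 [(np.float64(65.9), 7.5)]
-78 [(np.float64(66.8), 5.2)]
-81 []
-84 []
-87 []
```

Gap is now about 8.5–9 mm, which is about 14.5 mm more roll. Lift, go back, press again, and stroke 12 mm.

```bash
python3 -m jog '[[[0,0,-0.012,0,0,0],[-0.01,0,0,0,0,0],[-0.008,0,0,0,0,0],[0,0,0,0,0,0]]]' >/dev/null; python3 d.py -.005 -.0235; python3 gap.py .063 | sed -n 5,14p
```

```text
clock 9.225 to go (tool) [ 0.0036 -0.0006  0.0085] hx in tool [0.9999 0.006  0.0083] zt [ 8.5e-03 -4.0e-04 -1.0e+00] F [ 0.8   0.61 -0.82] grip 0.00028747911433261997 hx off -0.0087 z 0.1029
-42 [(np.float64(55.8), 6.2)]
-45 [(np.float64(55.8), 6.2)]
-48 [(np.float64(55.8), 6.2)]
-51 [(np.float64(55.9), 6.0)]
-54 [(np.float64(56.1), 5.5)]
-57 []
-60 []
-63 []
-66 []
-69 []
```

```bash
python3 -m jog '[[[0.003,0,0.005,0,0,0],[0,0,0.003,0,0,0],[0,0,0.002,0,0,0],[0,0,0.001,0,0,0],[0,0,0,0,0,0]]]' >/dev/null; python3 d.py -.005 -.0255
```

```text
clock 9.9 to go (tool) [-0.0012 -0.0008 -0.0003] hx in tool [0.9999 0.0064 0.0108] zt [ 1.100e-02 -2.000e-04 -9.999e-01] F [-1.08 -0.12  4.22] grip 0.00012659608029100874 hx off -0.0038 z 0.0922
```

```bash
python3 -m jog '[[[0.003,0,0,0,0,0],[0.003,0,0,0,0,0],[0.003,0,0,0,0,0],[0.002,0,0,0,0,0],[0,0,0,0,0,0]]]' >/dev/null; python3 d.py -.005 -.0255;  python3 gap.py .0605| sed -n 5,20p
```

```text
clock 10.525 to go (tool) [-0.0136 -0.0008  0.0002] hx in tool [0.9999 0.0065 0.0121] zt [ 1.230e-02 -1.000e-04 -9.999e-01] F [-0.58  0.3   3.31] grip -0.0003106325731756926 hx off 0.0086 z 0.0929
-42 [(np.float64(64.0), 5.8)]
-45 [(np.float64(64.0), 5.8)]
-48 [(np.float64(64.0), 5.8)]
-51 [(np.float64(64.1), 6.0)]
-54 [(np.float64(64.4), 5.5)]
-57 [(np.float64(64.0), 3.8)]
-60 [(np.float64(64.8), 5.8)]
-63 [(np.float64(65.4), 7.0)]
-66 [(np.float64(65.0), 7.8)]
-69 [(np.float64(65.6), 10.0)]
-72 [(np.float64(65.5), 7.8)]
-75 [(np.float64(65.8), 7.8)]
-78 [(np.float64(66.8), 5.2)]
-81 []
-84 []
-87 []
```

The gap is now about 1–1.5 mm. A 2 mm nudge more, then lift away and verify from the top and scene cameras.

```bash
python3 -m jog '[[[0.002,0,0,0,0,0],[0,0,0,0,0,0],[0,0,-0.012,0,0,0],[0,0,-0.04,0,0,0],[0,0,-0.04,0,0,0],[-0.05,0,-0.03,0,0,0],[-0.06,0,0,0,0,0],[-0.06,0,0,0,0,0],[0,0,0,0,0,0]]]'
python3 - <<'E'
from h import *
t=cam('top','t7.png');w=cam('wrist','w7.png');s=cam('scene')
A=cv2.resize(t['pixels'][118:193,240:315],(400,400),interpolation=3)
B=cv2.resize(s['pixels'][200:275,205:280],(400,400),interpolation=3)
cv2.imwrite('pics/c7.png',np.hstack([A,B])[:,:,::-1])
y=np.radians(10.44);hx=np.array([np.cos(y),np.sin(y),0]);o=np.array([.5797,-.0125,0]);hy=np.array([-hx[1],hx[0],0])
for n,c in(('top',t),('scene',s),('wrist',w)):
  g=cv2.cvtColor(c['pixels'],cv2.COLOR_RGB2GRAY).astype(np.float32)
  for k in range(-42,-84,-3):
    xs=np.arange(.03,.1,.00025);px=np.array([proj(c,o+hx*x+hy*k/1e3+[0,0,.063]) for x in xs],np.float32)
    v=cv2.remap(g,px[None,:,0].copy(),px[None,:,1].copy(),1,borderValue=200).ravel()
    i=np.where(v<130)[0]
    if len(i): 
      r=np.split(i,np.where(np.diff(i)>1)[0]+1); print(n,k,[(float(round(xs[q[0]]*1e3,1)),float(round(xs[q[-1]]*1e3,1))) for q in r if len(q)>4])
E
```

```text
clock: 11.7
eef_pos: [0.3465, -0.0568, 0.2169]
tool_rot: [0.996, 0.094, 0.003, 0.001]
ft_force: [-0.0, -0.1, 0.4]
grip_width: 0.0001
top -42 [(61.3, 69.5)]
top -45 [(62.5, 68.5)]
top -48 [(62.8, 68.5)]
top -51 [(62.5, 68.5)]
top -54 [(63.5, 68.3)]
top -60 [(63.8, 66.5)]
top -63 [(62.8, 68.8)]
top -66 [(63.0, 69.3)]
top -69 [(62.3, 69.8)]
top -72 [(62.0, 70.0)]
top -75 [(62.0, 71.0)]
top -78 [(31.0, 46.8), (54.8, 85.5), (87.8, 99.8)]
top -81 [(31.2, 40.0), (53.0, 84.0), (92.0, 99.8)]
scene -42 [(30.0, 99.8)]
scene -45 [(30.0, 99.8)]
scene -48 [(30.0, 99.8)]
scene -51 [(30.0, 99.8)]
scene -54 [(65.5, 75.3)]
scene -57 [(66.0, 75.3)]
scene -60 [(67.3, 75.0)]
scene -63 [(69.3, 74.8)]
scene -66 [(66.8, 74.0)]
scene -69 [(66.5, 76.8)]
scene -72 [(66.5, 77.5)]
scene -75 [(67.0, 77.0)]
scene -78 [(66.8, 77.3)]
scene -81 [(67.5, 77.5), (92.0, 93.5)]
```

View pics/c7.png

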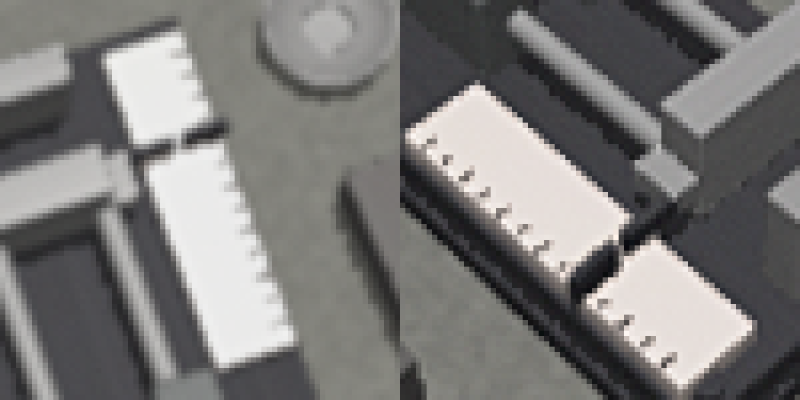

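Both views show the blades in line end to end: 65.6 vs about 66.0 mm from the top, 70.4 vs about 71 mm from the scene camera. The hand is clear, so I'm handing in.

```bash
python3 -c "
from workcell import bot
print(bot.job_done())"
```

```text
the job is handed in; nothing more can be done
None
```

The jaw's pointer is now in line with the gauge mark, and the job is handed in at about 12 s of the 51 s allowed. I rolled the wheel toward the fixed jaw with shut fingertips in two strokes plus a 2 mm nudge. The wrist-sensor readings between moves stayed near 5 N.

**Final alignment:** after taking the hand away, the pointer is about 0.4 mm short of the mark in the top view and about 0.5–1 mm short in the scene view. The limit is 3 mm.

**Disagreements:**
- **Fingertip height:** contact came with the reported TCP at z ≈ 0.0955 m, about 20 mm lower than the wheel's 118 mm height implied. I found contact by force and camera instead.
- **Scene-camera position:** its absolute position along the holder is about 5 mm off the top camera's. The relative alignment of the two blades agrees in both.

**Not measured:** I did not check numerically that the holder and the bystanders stayed put. The views I took showed no movement, and nothing but the wheel was touched.

I used 11 pictures, one over the budget of 10.

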